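Pin the soap loaf in the wire cutter

ROBOT

A 6-joint arm with a two-finger parallel gripper is mounted at the origin on the work surface. World frame = base frame: x ahead of the robot, y to its left, z up, the work surface at z = 0. Lengths are in m, angles in rad, forces in N, time in s.
With the tool pointing down it reaches from about 0.2 to 0.875 m from the base axis. Payload 3.4 kg.
Tool frame: the origin (TCP) lies at the very end of the fingers, on their centre line; the grasp point (between the pads) lies pinch_z behind it (pinch_z is the distance from the TCP to the grasp point, in m); z points along the fingers, y is the line along which they close (so a half turn about z gives the same grasp; the last joint's range is limited). The gripper opens to 94 mm and grips with 3 to 60 N. Pads are 16 mm wide; open, the fingers measure 119 mm over their backs; the gripper's body (75 mm by 177 mm) begins 78 mm behind the grasp point.
Start: joints at [1.12, 0.276, 1.505, -0, 1.361, -0.121], TCP at [0.186, 0.544, 0.205] pointing down, gripper open.
Joint ranges: [-2.89, 2.89], [-0.75, 2.08], [0.22, 2.7], [-1.18, 4.32], [0.11, 2.71], [-2.7, 2.7]. Speed limits (rad/s): [2.57, 2.57, 3.14, 3.14, 3.14, 3.14].

INTERFACE

Orientations are given as a rotation vector (axis times angle).
In Python, from workcell import get_state, camera, close_job, masks_of, landmark_of, pinch_z gives the robot as it stands.
- The arm moves only by the tool step_arm, never from a script. Its argument "targets" is a list of rows, each a list of 3 entries, a list of its own where there are three numbers: the opening, from -1 (shut) to 1 (fully open), then the shift along the tool's x, y, z in mm, then the turn, a rotation vector about the tool's x, y, z in rad. In form: [[jaw, [dx, dy, dz], [ax, ay, az]], ...]. A call has 1 to 5 rows; each row is the pose to reach, as a shift and turn from the pose commanded when the call began, along the tool's axes at that moment; what a row does not reach only later rows make up. A row lasts 1/10 s, in which the tool goes at most 50 mm and 8.59 degrees, less where a joint would pass 70% of its speed; a pose out of reach is approached as far as the arm can. A call with a gripper value outside its range is refused whole. The fingers move at their own pace and stop on an object; "squeeze" is the grip in N (left out, the last holds). Time passes only in rows, so rows that repeat a pose let the fingers close. It gives the time, the measured TCP pose, the force, the opening and the grip force at its end, in the units of the state.
- get_state(): the state, without advancing time (a new reading comes with each control period).
- camera(name): name is "scene" or "top" or "wrist"; returns a dict with "image" (420x560x3 uint8, red, green, blue), "intrinsics" (3x3 intrinsics, pixels), "k1" (the pictures are not rectified: a ray, as slopes to the right and down, at radius r is drawn at 1 + k1 r^2 times it, then the intrinsics apply), "R" (3x3) and "t" (3): a world point X has camera coordinates R X + t. Camera axes: x right, y down, z forward; pixel columns grow to the right and rows downward; lengths in m; the calibration is good to about 2 mm. A picture is of the moment at which its call begins. There is no depth.
- close_job(): hands the job in; it is judged then, once.
Trained networks look in the newest picture that a camera, given by its name, has taken for a name from the list of things; names that differ only in an ending like _2 or _b are one class to them, and where a whole thing is asked for, a point or a joint stands for the part that bears it (a point fixed in the world has none). Each returns a list of dicts, best first, with "score" (0 to 1); they miss things now and then, are a little off and sometimes report something else, mostly with a low value. They report only what shows in the picture. A call takes as long as a camera call. They do not tell look-alikes from the thing itself.
- masks_of(camera, name): "mask" (420x560 bool, what is visible of it) and "rect" ([left, top, right, bottom] in pixels, round what is visible of it).
- landmark_of(camera, name): "at" ([column, row] in pixels: a listed point, or the origin of a listed thing).
The state is a dict: "time_s": time; "qpos": joint angles; "joint_velocities": joint speeds; "joint_efforts": joint torques, N m; "tool_pos": TCP position; "eef_rot": TCP orientation; "contact_force": force on the tool from outside, world axes, zero at the start; "torque": the same for the moment, N m; "grip_width": finger opening in m; "grip_force": force on a finger pad.
Only numpy, scipy, OpenCV 4.12 (cv2) and the standard library are available. Lean on these libraries where they do the work, as an engineer would, in place of code of your own. Each camera call takes 0.05 s, during which the arm holds its last target. There are 200 camera calls.

TASK

Hold the soap loaf ready for the cut in the wire cutter: take the wooden push block by its handle, bring the loaf flat against the fence with its end up to the stop block, then set the block's notch over the loaf's upper front edge and pin the loaf with one firm diagonal push, about 15 N down onto the bed and 15 N into the fence at once. Finish while still holding the block upright, square to the fence, and pushing like this, with only the block touching the loaf and the block clear of the cutter; leave the stop at its setting and do not disturb the cut bars, the brass stamp or the jar.

Things in the scene. Friction and masses are not known exactly. Their poses are not given: they have to be found in the camera images.
- cutter: Wooden single-wire soap cutter, fixed on the table, turned at most 0.15 rad. Origin on the table surface under its middle; +x from its open front towards its fence, +y along the fence away from the stop, z up. In this frame (mm): bed x -110 to 105, y -170 to 150, top at z 36; fence face x 50, fence top z 82; wire slot at y -100, cutting plane of the bow.
- bed: the cutter's plywood bed board, 215 x 320 x 24 mm; same origin and axes as cutter (top surface at z 36 mm in that frame)
- fence: the cutter's beech back fence, as long as the bed, 18 mm thick with 22 mm blocks behind; same origin and axes as cutter (its inner face, towards the loaf, is the plane x = 50 mm; top at z 82 mm)
- bow (a joint): the cutter's wire bow, aluminium with a dark wooden handle, hinged behind the fence; 0 rad = parked leaning back, grows as it swings down towards the front. Parked, it is all at x > 50 mm, y -120 to -80 mm, up to z 330 mm in the cutter's frame: keep the hand clear of it, it stays parked
- stop_face (a point): centre of the stop block's face that the loaf's end must touch; axes as cutter, the face looks along +y. The stop: dark wooden block 50 mm wide in x, 44 high, 20 thick, on the bed, centred at x = 20 mm of the cutter, clamped by a brass thumbscrew that reaches 60 mm above the bed; slips only under more than about 60 N
- stop (a joint): setting of the stop block, m: its face lies at y = -(0.120 + value) in the cutter's frame; the value grows away from the loaf
- loaf: loaf of firm soap, cream with a green top layer, 60 (x) x 160 (y) x 60 mm high, 0.5 to 0.7 kg, loose, lying flat on the bed, askew (at most 0.2 rad) and off fence and stop. Origin in the centre of its underside; y along its length, z up. Slides on the bed under a push of 1 to 3 N (friction about 0.3 on bed and fence)
- pusher: dark wooden push block, light handle, 0.25 kg, loose, standing on the table. Origin: centre of its heel's underside; z up, +x the way it pushes. In mm: heel x -20 to 20, y -45 to 45, z 0 to 40; top board x -20 to 52, z 40 to 60, overhanging as a lip; the notch (face x 20, underside z 40) fits a square upper edge. Handle 24 thick, centred at x 12, y -40 to 40, z 60 to 105
- handle (a point): where to grip the push block's handle: on its middle plane, 88 mm above the block's underside; axes as pusher (close the fingers along its x, 24 mm wide)
- stamp: brass soap stamp, 46 mm square foot with a turned wooden knob, 67 mm high, loose on the table at the left; bystander. Origin centre of underside
- bar1: cut bar of soap 60 x 60 x 25 mm lying on the slatted curing tray at the right; bystander. Origin centre of underside
- bar2: second cut bar on the curing tray, same size; bystander
- bar3: third cut bar on the curing tray, same size; bystander
- jar: amber glass jar with brass lid, 72 mm across, 110 mm high, behind the cutter; bystander. Origin centre of underside
Mind the look-alikes: they are no part of the job. Leave any blue, red or turquoise look-alike of the loaf alone.

How it is judged:
By the outcome, as a careful person would: the job done as asked, in the order asked, and still so for the second after the job is handed in, while the arm keeps its last pose, push and grip.
It also fails if it takes over 58 s, if anything falls off the work surface, if the arm or the gripper's body presses on something with over 40 N, if the wrist force passes 120 N, or if a joint passes its speed limit or range.

## Working session

There is one attempt and no reset: what is moved stays moved. The work goes in short steps, Python scripts to look and compute and a tool call to move; the robot and the scene stay as the last step left them, time stands still between calls to the robot, and variables do not carry over. Pictures are saved under pics/ and viewed, at most 10 in all, crops included, and the job is handed in when it is done.

Besides the shell and the picture viewer there is one more tool, called after "Request:" by a JSON object that holds its "method" and its "body", one argument or row to a line. step_arm: Moves the arm, as the interface text tells. Its arguments: {"type":"object","properties":{"targets":{"type":"array"},"squeeze":{"type":"number"}},"required":["targets"]}

```bash
mkdir -p pics; ls
cat > h.py <<'E'
import numpy as np, cv2
from workcell import *
from scipy.spatial.transform import Rotation as Rn
def ray(c,px):
    K=c["intrinsics"]; d=np.array([(px[0]-K[0][2])/K[0][0],(px[1]-K[1][2])/K[1][1]]); u=d.copy()
    for _ in range(20): u=d/(1+c["k1"]*(u@u))
    R=np.array(c["R"]); return -R.T@np.array(c["t"]), R.T@np.array([u[0],u[1],1])
def atz(c,px,z):
    o,d=ray(c,px); return o+d*(z-o[2])/d[2]
def proj(c,X):
    p=np.array(c["R"])@X+np.array(c["t"]); u=p[:2]/p[2]; u=u*(1+c["k1"]*(u@u)); K=c["intrinsics"]
    return np.array([K[0][0]*u[0]+K[0][2],K[1][1]*u[1]+K[1][2]])
def save(c,n,crop=None,s=1):
    im=c["image"]
    if crop: im=im[crop[1]:crop[3],crop[0]:crop[2]]
    im=cv2.resize(im,None,fx=s,fy=s,interpolation=cv2.INTER_CUBIC); cv2.imwrite("pics/"+n,im[:,:,::-1])
E
python3 - <<'E'
from h import *
np.set_printoptions(precision=3,suppress=True)
print(get_state(), pinch_z)
S=camera("scene");T=camera("top")
im=np.hstack([S["image"],T["image"]])
save(S,"s0.png");save(T,"t0.png")
for n,c in (("scene",S),("top",T)):
    for k in ["cutter","stop_face","loaf","pusher","handle","stamp","jar","fence"]:
        print(n,k,[(np.round(x["at"]),round(x["score"],2)) for x in landmark_of(n,k)][:4])
E
```

```text
pics
{'time_s': 0.0, 'qpos': array([ 1.12 ,  0.277,  1.506, -0.   ,  1.361, -0.121]), 'joint_velocities': array([-0.   , -0.001,  0.001, -0.   ,  0.002,  0.   ]), 'joint_efforts': array([  0.   , -40.46 , -23.723,   0.07 ,   0.035,  -0.   ]), 'tool_pos': array([0.186, 0.544, 0.205]), 'eef_rot': array([-0.516, -3.098,  0.003]), 'contact_force': array([ 0.279,  0.2  , -0.879]), 'torque': array([0.054, 0.001, 0.014]), 'grip_force': 0.0, 'grip_width': 0.09419296086882549} 0.0188
scene cutter [(array([277., 267.]), 0.68)]
scene stop_face [(array([234., 257.]), 0.67), (array([277., 270.]), 0.63)]
scene loaf [(array([334., 198.]), 0.94), (array([282., 259.]), 0.85), (array([234., 199.]), 0.81), (array([403., 175.]), 0.78)]
scene pusher [(array([405., 235.]), 0.82), (array([280., 257.]), 0.63)]
scene handle [(array([417., 222.]), 0.69)]
scene stamp [(array([411., 279.]), 0.65)]
scene jar [(array([296., 346.]), 0.82)]
scene fence [(array([277., 271.]), 0.74), (array([416., 218.]), 0.42)]
top cutter [(array([268., 187.]), 0.67)]
top stop_face [(array([306., 182.]), 0.69)]
top loaf [(array([263., 192.]), 0.94), (array([311., 260.]), 0.77), (array([208., 264.]), 0.65), (array([150., 306.]), 0.64)]
top pusher [(array([148., 232.]), 0.73)]
top handle [(array([146., 225.]), 0.79)]
top stamp [(array([153., 188.]), 0.68), (array([144., 223.]), 0.17)]
top jar [(array([250., 123.]), 0.65)]
top fence []
```

View pics/s0.png

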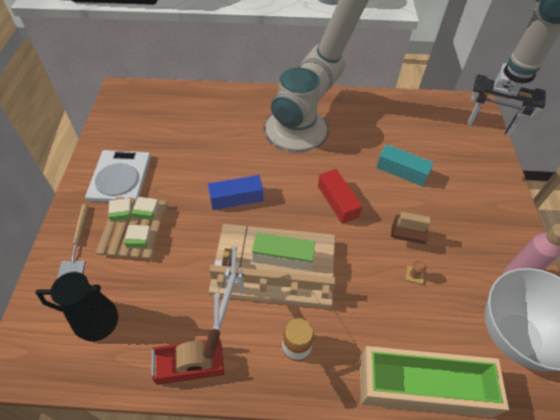

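View pics/t0.png

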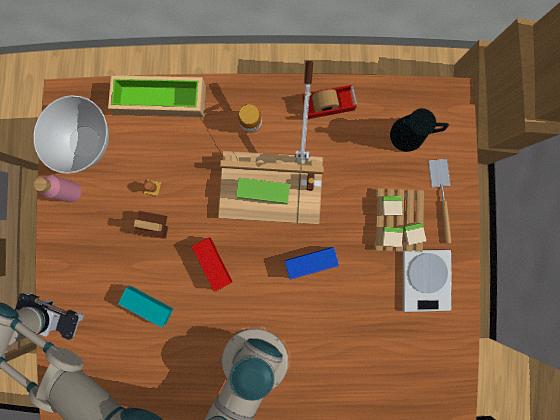

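The loaf is the cream and green one at top (263,191) / scene (283,247). The blue (311,262), red (210,263) and turquoise (145,306) blocks are look-alikes. The push block is at top (150,224) / scene (411,228), and the bow is at top (305,130). I'll check both in enlarged crops.

Run:
```python
from h import *
np.set_printoptions(precision=3,suppress=True)
S=camera("scene");T=camera("top")
a=cv2.resize(T["image"][145:245,125:330],(780,380),interpolation=3)
b=cv2.resize(S["image"][195:270,370:450],(320,300)[0:2],interpolation=3); b2=cv2.resize(S["image"][220:310,200:345],(460,286),interpolation=3)
out=np.zeros((600,780,3),np.uint8); out[:300,:]=cv2.resize(a,(780,300)); out[300:,:320]=b; out[300:586,320:]=b2
cv2.imwrite("pics/crop1.png",out[:,:,::-1])
def mk(n,c,k,z,i=0):
    ms=masks_of(n,k)
    for m in ms[:3]:
        r=cv2.minAreaRect(np.argwhere(m["mask"])[:,::-1].astype(np.float32)); b=cv2.boxPoints(r)
        w=np.array([atz(c,p,z)[:2] for p in b]); print(n,k,round(m["score"],2),m["rect"],"world",w.round(3).tolist())
mk("top",T,"loaf",.096);mk("top",T,"pusher",.06);mk("top",T,"handle",.105);mk("scene",S,"pusher",.06)
for n,c in (("scene",S),("top",T)):
  for k,z in (("pusher",0),("handle",.088),("cutter",0),("loaf",.036),("stop_face",.058)):
    print(n,k,[atz(c,x["at"],z) for x in landmark_of(n,k)][:2])
# loaf green top in top view
h=cv2.cvtColor(T["image"],cv2.COLOR_RGB2HSV)
g=((h[...,0]>35)&(h[...,0]<75)&(h[...,1]>100)).astype(np.uint8); g[:170]=0;g[215:]=0;g[:,:225]=0;g[:,310:]=0
p=np.argwhere(g)[:,::-1].astype(np.float32)
for q in cv2.boxPoints(cv2.minAreaRect(p)): print("loaf corner",q,atz(T,q,.096))
```

```text
top loaf 0.93 [188.9, 238.1, 234.1, 294.0] world [[0.374, 0.194], [0.405, 0.133], [0.263, 0.061], [0.232, 0.122]]
top loaf 0.68 [236.2, 180.4, 287.2, 204.3] world [[0.522, 0.056], [0.585, 0.048], [0.563, -0.111], [0.5, -0.102]]
top loaf 0.67 [286.1, 245.0, 336.3, 279.4] world [[0.333, -0.092], [0.372, -0.24], [0.311, -0.257], [0.272, -0.108]]
top pusher 0.6 [131.7, 212.1, 169.1, 239.3] world [[0.413, 0.391], [0.486, 0.379], [0.467, 0.267], [0.394, 0.279]]
top pusher 0.42 [218.3, 154.2, 324.4, 223.9] world [[0.458, 0.115], [0.673, 0.106], [0.657, -0.214], [0.442, -0.202]]
top handle 0.97 [132.9, 209.9, 167.9, 236.6] world [[0.413, 0.375], [0.483, 0.362], [0.462, 0.256], [0.394, 0.269]]
scene pusher 0.76 [389.6, 211.4, 428.6, 241.2] world [[0.476, 0.269], [0.382, 0.292], [0.398, 0.387], [0.49, 0.36]]
scene pusher [array([0.421, 0.33 , 0.   ])]
scene handle [array([0.435, 0.338, 0.088]), array([0.612, 0.306, 0.088])]
scene cutter [array([0.415, 0.336, 0.   ]), array([ 0.558, -0.033,  0.   ])]
scene loaf [array([ 0.552, -0.034,  0.036]), array([0.209, 0.347, 0.036])]
scene stop_face [array([ 0.572, -0.153,  0.058])]
top pusher [array([0.42 , 0.342, 0.   ])]
top handle [array([0.443, 0.335, 0.088])]
top cutter [array([ 0.567, -0.034,  0.   ])]
top loaf [array([ 0.537, -0.023,  0.036]), array([0.183, 0.325, 0.036])]
top stop_face [array([ 0.58 , -0.167,  0.058])]
loaf corner [235.415 196.677] [0.523 0.057 0.096]
loaf corner [237.862 177.108] [0.583 0.05  0.096]
loaf corner [289.8 183.6] [ 0.564 -0.109  0.096]
loaf corner [287.354 203.169] [ 0.504 -0.102  0.096]
```

View pics/crop1.png

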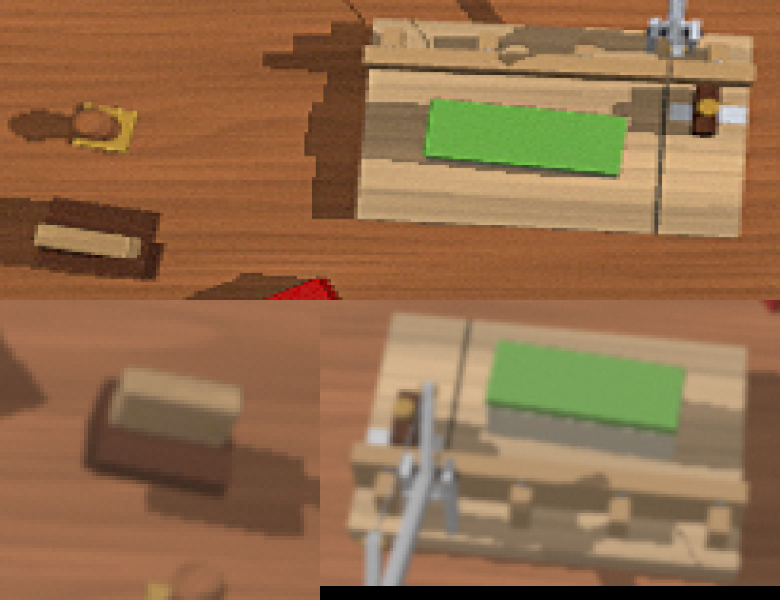

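The crop shows the cream and green loaf on the cutter bed. The dark push block has its light handle at crop (87,240). It seems to have its lip facing away from the robot, which the wrist view will confirm.

```bash
cat >> h.py <<'E'
def move(tp,yax):
    """shift(tool mm), turn for TCP target tp, tool down, tool y along +-yax (2D)"""
    s=get_state(); R0=Rn.from_rotvec(s["eef_rot"]); best=None
    for sg in (1,-1):
        y=np.array([*yax,0.])*sg; y/=np.linalg.norm(y); z=np.array([0,0,-1.]); R=Rn.from_matrix(np.c_[np.cross(y,z),y,z])
        rv=(R0.inv()*R).as_rotvec()
        if best is None or np.linalg.norm(rv)<np.linalg.norm(best): best=rv
    return (R0.inv().apply(np.array(tp)-s["tool_pos"])*1000).round(1), best.round(3)
E
python3 - <<'E'
from h import *
from scipy.optimize import least_squares
np.set_printoptions(precision=4,suppress=True)
T=camera("top")
q=lambda u,v:(125+u/3.805,145+v/3.)
obs=[((-.11,.15,.036),q(358,218)),((-.11,-.17,.036),q(740,236)),((.05,.15,.082),q(365,66)),((.05,-.17,.082),q(752,84)),((-.11,-.1,.036),q(656,233))]
def W(p,L): c,s=np.cos(p[2]),np.sin(p[2]); return np.array([p[0]+c*L[0]-s*L[1],p[1]+s*L[0]+c*L[1],L[2]])
r=least_squares(lambda p:np.concatenate([proj(T,W(p,L))-o for L,o in obs]),[.56,-.04,-.05]); print("cutter",r.x,r.fun.round(1))
p=r.x
def inv(X): d=X[:2]-p[:2]; c,s=np.cos(p[2]),np.sin(p[2]); return np.array([c*d[0]+s*d[1],-s*d[0]+c*d[1]])
for n,(u,v) in dict(l1=(433,99),l2=(627,118),l3=(618,176),l4=(425,157)).items(): print(n,inv(atz(T,q(u,v),.096)))
for n,(u,v) in dict(st1=(694,84),st2=(718,84),st3=(716,136),st4=(691,134)).items(): print(n,inv(atz(T,q(u,v),.08)))
print("pusher board",[atz(T,q(u,v),z) for u,v,z in ((52,197,.06),(160,212,.06),(155,278,.06),(35,262,.06))])
h=[atz(T,q(u,v),.105) for u,v in ((37,225),(141,238),(136,258),(34,246))]; print("handle",h, np.mean(h,0))
d=(h[0]+h[3]-h[1]-h[2])[:2]; yaw=np.arctan2(-d[0],d[1]); print("yaw",yaw)
print(move([.35,.335,.26],[np.cos(yaw),np.sin(yaw)]))
E
```

```text
cutter [ 0.5607 -0.0415 -0.0566] [-0.4  0.7  0.   0.6 -0.5 -0.7  0.8 -0.8  0.   0.3]
l1 [0.0149 0.0893]
l2 [ 0.0044 -0.0676]
l3 [-0.0551 -0.0637]
l4 [-0.0447  0.0919]
st1 [ 0.0447 -0.1205]
st2 [ 0.0458 -0.14  ]
st3 [-0.0082 -0.1411]
st4 [-0.0073 -0.1207]
pusher board [array([0.482 , 0.3673, 0.06  ]), array([0.4665, 0.2753, 0.06  ]), array([0.3973, 0.2787, 0.06  ]), array([0.4134, 0.3807, 0.06  ])]
handle [array([0.4507, 0.3664, 0.105 ]), array([0.4378, 0.2803, 0.105 ]), array([0.4175, 0.2842, 0.105 ]), array([0.4292, 0.3685, 0.105 ])] [0.4338 0.3249 0.105 ]
yaw -0.14384498284444971
(array([-222.6, -144.7,  -54.5]), array([ 0.   , -0.   ,  1.385]))
```

Request:
{"method": "step_arm", "body": {
  "targets": [
    [1, [-222, -145, -54], [0, 0, 1.385]],
    [1, [-222, -145, -54], [0, 0, 1.385]],
    [1, [-222, -145, -54], [0, 0, 1.385]],
    [1, [-222, -145, -54], [0, 0, 1.385]],
    [1, [-222, -145, -54], [0, 0, 1.385]]
  ]
}}

```text
time_s: 2.25
tool_pos: [0.3377, 0.3493, 0.256]
eef_rot: [1.622, 2.69, 0.001]
contact_force: [-0.3, -0.2, 0.6]
grip_width: 0.0941
grip_force: 0.0
```

```bash
python3 -c "
from h import *
print(get_state()['qpos'],move([.40,.33,.24],[np.cos(-.144),np.sin(-.144)]))"
```

```text
[ 6.59063787e-01  1.13536317e-01  1.59136218e+00 -1.96006459e-05
  1.43593480e+00  1.73603289e-01] (array([-46.2,  46.1,  16. ]), array([ 0.001, -0.   ,  0.629]))
```

Request:
{"method": "step_arm", "body": {
  "targets": [
    [1, [-46, 46, 16], [0, 0, 0.629]],
    [1, [-46, 46, 16], [0, 0, 0.629]],
    [1, [-46, 46, 16], [0, 0, 0.629]],
    [1, [-46, 46, 16], [0, 0, 0.629]],
    [1, [-46, 46, 16], [0, 0, 0.629]]
  ]
}}

```text
time_s: 2.75
tool_pos: [0.3994, 0.3318, 0.2393]
eef_rot: [-2.371, -2.061, 0.0]
contact_force: [-0.4, -0.1, -0.3]
grip_width: 0.0939
grip_force: 0.0
```

Run:
```python
from h import *
np.set_printoptions(precision=4,suppress=True)
W=camera("wrist"); save(W,"w1.png"); print(get_state()["qpos"],get_state()["tool_pos"])
for k,z in (("pusher",0),("handle",.088)): print(k,[(x["at"],x["score"],atz(W,x["at"],z)) for x in landmark_of("wrist",k)])
```

```text
[0.5594 0.1734 1.5591 0.0001 1.4092 0.6976] [0.3992 0.3319 0.2393]
pusher [([297.3, 172.3], 0.82, array([0.4268, 0.3317, 0.    ]))]
handle [([314.1, 185.6], 0.97, array([0.4381, 0.3304, 0.088 ]))]
```

View pics/w1.png

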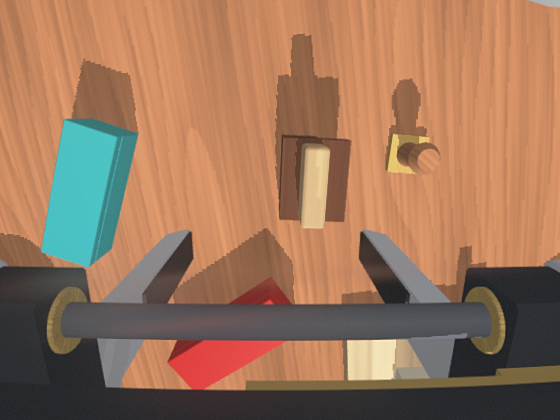

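The wrist view shows the block from above. The dark board spans columns 281–349, and the light handle is at (315,185). The stamp is at (410,155), and the red and turquoise look-alikes are to the left.

Run:
```python
from h import *
np.set_printoptions(precision=4,suppress=True)
W=camera("wrist")
b=[atz(W,q,.06) for q in ((283,135),(350,140),(344,221),(279,219))]
h=[atz(W,q,.105) for q in ((304,143),(329,144),(323,228),(302,228))]
c=np.mean(b,0);hc=np.mean(h,0)
d=(b[0]+b[1]-b[2]-b[3])[:2]; yb=np.arctan2(-d[0],d[1]); d=(h[0]+h[1]-h[2]-h[3])[:2]; yh=np.arctan2(-d[0],d[1])
print(c,hc,yb,yh); u=np.array([np.cos(yb),np.sin(yb)]); print("handle-board along x",(hc-c)[:2]@u)
print("sizes",np.linalg.norm(b[0]-b[1]),np.linalg.norm(b[0]-b[3]))
t=-.14
for X in ([.4375,.3285,.12],[.4375,.3285,.069]): print(move(X,[np.cos(t),np.sin(t)]))
```

```text
[0.4408 0.3313 0.06  ] [0.4364 0.3331 0.105 ] -0.16980335056376605 -0.15557651277544732
handle-board along x -0.004641058315432757
sizes 0.07057278415866315 0.09147854641717698
(array([  1.6,  38.7, 119.5]), array([ 0.   , -0.   ,  0.004]))
(array([  1.6,  38.7, 170.5]), array([ 0.   , -0.   ,  0.004]))
```

Request:
{"method": "step_arm", "body": {
  "targets": [
    [1, [3, 38, 50], [0, 0, 0.019]],
    [1, [3, 38, 100], [0, 0, 0.019]],
    [1, [3, 38, 135], [0, 0, 0.019]],
    [1, [3, 38, 160], [0, 0, 0.019]],
    [1, [3, 38, 170], [0, 0, 0.019]]
  ]
}}

```text
time_s: 3.45
tool_pos: [0.4352, 0.3288, 0.0665]
eef_rot: [-2.386, -2.042, 0.008]
contact_force: [-0.1, -0.1, -0.1]
grip_width: 0.0941
grip_force: 0.0
```

Request:
{"method": "step_arm", "body": {
  "targets": [
    [0.3, [0, 0, 0], [0, 0, 0]],
    [-0.3, [0, 0, 0], [0, 0, 0]],
    [-1, [0, 0, 0], [0, 0, 0]],
    [-1, [0, 0, 0], [0, 0, 0]],
    [-1, [0, 0, 0], [0, 0, 0]]
  ],
  "squeeze": 55
}}

```text
time_s: 3.95
tool_pos: [0.4378, 0.3301, 0.0705]
eef_rot: [2.388, 2.04, 0.003]
contact_force: [0.4, 0.5, -0.3]
grip_width: 0.0578
grip_force: 0.0
```

Request:
{"method": "step_arm", "body": {
  "targets": [
    [-1, [0, 0, 0], [0, 0, 0]],
    [-1, [0, 0, 0], [0, 0, 0]],
    [-1, [0, 0, 0], [0, 0, 0]],
    [-1, [0, 0, 0], [0, 0, 0]],
    [-1, [0, 0, 0], [0, 0, 0]]
  ]
}}

```text
time_s: 4.45
tool_pos: [0.4372, 0.3297, 0.0693]
eef_rot: [-2.389, -2.04, 0.0]
contact_force: [-0.7, -0.1, -0.0]
grip_width: 0.0235
grip_force: 54.8
```

Request:
{"method": "step_arm", "body": {
  "targets": [
    [-1, [0, 0, 0], [0, 0, 0]],
    [-1, [0, 0, 0], [0, 0, 0]],
    [-1, [0, 0, 0], [0, 0, 0]]
  ]
}}

```text
time_s: 4.75
tool_pos: [0.4372, 0.3297, 0.0693]
eef_rot: [-2.389, -2.04, 0.0]
contact_force: [-0.3, -0.9, -0.3]
grip_width: 0.0238
grip_force: 54.8
```

Run:
```python
from h import *
s=get_state();print(s["tool_pos"],s["grip_force"],s["contact_force"],s["grip_width"])
t=-.0566
c=np.array([np.cos(t),np.sin(t)]);n=np.array([-np.sin(t),np.cos(t)])
# hover pusher at cutter x -75 (origin), y +12 ; handle at +12
P=np.array([.5607,-.0415])
X=P+c*(-.080+.012)+n*.012
print(X, move([*X,.24],c))
```

```text
[0.43719191 0.32974029 0.0693189 ] 54.84570801258087 [-0.29741338 -0.91095546 -0.33722822] 0.023832546822243825
[ 0.49348773 -0.02567247] (array([-342.2,  111.2, -170.7]), array([-0. , -0. , -0.1]))
```

Request:
{"method": "step_arm", "body": {
  "targets": [
    [-1, [0, 0, -45], [0, 0, 0]],
    [-1, [0, 0, -90], [0, 0, 0]],
    [-1, [-30, 10, -130], [0, 0, -0.03]],
    [-1, [-70, 20, -150], [0, 0, -0.06]],
    [-1, [-110, 35, -160], [0, 0, -0.1]]
  ]
}}

```text
time_s: 5.25
tool_pos: [0.455, 0.2151, 0.2316]
eef_rot: [2.279, 2.16, 0.005]
contact_force: [0.6, -0.1, -2.5]
grip_width: 0.0238
grip_force: 54.8
```

Run:
```python
from h import *
s=get_state();print(s["tool_pos"],s["grip_force"],s["contact_force"])
t=-.0566
c=np.array([np.cos(t),np.sin(t)]);n=np.array([-np.sin(t),np.cos(t)])
P=np.array([.5607,-.0415])
X=P+c*(-.085+.012)+n*.012
print(X, move([*X,.18],c))
```

```text
[0.45496572 0.21513687 0.23163007] 54.844048619270325 [ 0.57406658 -0.07449409 -2.50497656]
[ 0.48849574 -0.02538962] (array([-238.5,   46.2,   51.5]), array([ 0.003, -0.001,  0.003]))
```

Request:
{"method": "step_arm", "body": {
  "targets": [
    [-1, [-50, 10, 0], [0, 0, 0]],
    [-1, [-100, 20, 0], [0, 0, 0]],
    [-1, [-150, 30, 0], [0, 0, 0]],
    [-1, [-200, 40, 20], [0, 0, 0]],
    [-1, [-236, 44, 50], [0, 0, 0]]
  ]
}}

```text
time_s: 5.75
tool_pos: [0.4868, -0.0219, 0.1829]
eef_rot: [2.281, 2.153, 0.005]
contact_force: [1.5, 0.7, -3.5]
grip_width: 0.0237
grip_force: 54.8
```

Request:
{"method": "step_arm", "body": {
  "targets": [
    [-1, [0, 0, 0], [0, 0, 0]],
    [-1, [0, 0, 0], [0, 0, 0]],
    [-1, [0, 0, 0], [0, 0, 0]]
  ]
}}

```text
time_s: 6.05
tool_pos: [0.485, -0.0184, 0.1821]
eef_rot: [-2.283, -2.157, -0.001]
contact_force: [0.2, 0.2, -1.8]
grip_width: 0.0234
grip_force: 54.8
```

```bash
cat >> h.py <<'E'
t=-.0566; CX=np.array([np.cos(t),np.sin(t)]);CY=np.array([-np.sin(t),np.cos(t)]);P=np.array([.5607,-.0415])
def cut(X): d=np.array(X)[:2]-P; return np.array([d@CX,d@CY])*1000
def where():
    s=get_state(); R=Rn.from_rotvec(s["eef_rot"]).as_matrix()
    o=cut(s["tool_pos"])-[12,0]; print("pusher origin in cutter mm",o.round(1),"bottom over bed",round((s["tool_pos"][2]-.0693-.036)*1000,1),
      "yaw rel",round(np.arctan2(R[1,1],R[0,1])-t,4),"tilt",R[:2,2].round(4),"F cut",np.round([s["contact_force"][:2]@CX,s["contact_force"][:2]@CY,s["contact_force"][2]],1),"t",s["time_s"])
E
python3 - <<'E'
from h import *
where()
T=camera("top");W=camera("wrist");im=np.hstack([cv2.resize(T["image"][140:235,200:330],(480,350),interpolation=3),cv2.resize(W["image"],(320,240))[:240]] if 0 else [cv2.resize(T["image"][140:235,205:330],(400,304),interpolation=3),cv2.resize(W["image"],(400,304))])
cv2.imwrite("pics/c2.png",im[:,:,::-1])
E
```

```text
pusher origin in cutter mm [-88.9  18.8] bottom over bed 76.8 yaw rel -0.0 tilt [0.0004 0.0008] F cut [ 0.2  0.2 -1.8] t 6.05
```

View pics/c2.png

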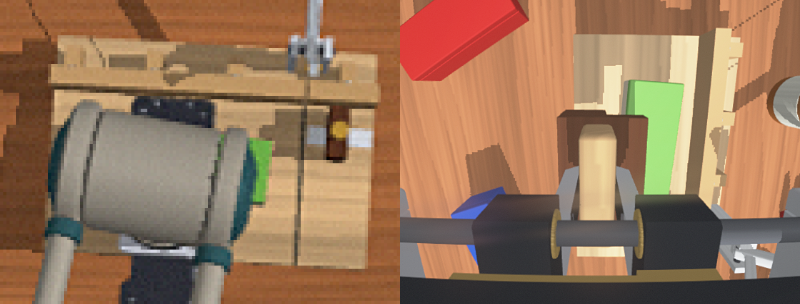

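The wrist view shows the block upright in the fingers and parallel to the fence (fence edge about column 720). The green loaf is between them at column 655.

Request:
{"method": "step_arm", "body": {
  "targets": [
    [-1, [-3, 0, 20], [0, 0, 0]],
    [-1, [-6, 0, 38], [0, 0, 0]],
    [-1, [-6, 0, 47], [0, 0, 0]],
    [-1, [-6, 0, 52], [0, 0, 0]],
    [-1, [-6, 0, 52], [0, 0, 0]]
  ]
}}

```text
time_s: 6.65
tool_pos: [0.4845, -0.0245, 0.1298]
eef_rot: [-2.282, -2.158, -0.0]
contact_force: [-0.4, 0.5, -2.5]
grip_width: 0.0235
grip_force: 54.8
```

```bash
python3 -c "
from h import *
where()"
```

```text
pusher origin in cutter mm [-89.   12.7] bottom over bed 24.5 yaw rel 0.0006 tilt [-0.0002  0.0003] F cut [-0.4  0.4 -2.5] t 6.65
```

Request:
{"method": "step_arm", "body": {
  "targets": [
    [-1, [0, 8, 0], [0, 0, 0]],
    [-1, [0, 16, 0], [0, 0, 0]],
    [-1, [0, 24, 0], [0, 0, 0]],
    [-1, [0, 31, 0], [0, 0, 0]],
    [-1, [0, 37, 0], [0, 0, 0]]
  ]
}}

```text
time_s: 7.15
tool_pos: [0.5218, -0.0273, 0.1298]
eef_rot: [-2.283, -2.157, 0.001]
contact_force: [-2.0, 0.9, -1.2]
grip_width: 0.0238
grip_force: 54.8
```

Request:
{"method": "step_arm", "body": {
  "targets": [
    [-1, [0, 5, 0], [0, 0, 0]],
    [-1, [0, 10, 0], [0, 0, 0]],
    [-1, [0, 13, 0], [0, 0, 0]],
    [-1, [0, 15, 0], [0, 0, 0]],
    [-1, [0, 17, 0], [0, 0, 0]]
  ]
}}

```text
time_s: 7.65
tool_pos: [0.5383, -0.0282, 0.1298]
eef_rot: [-2.284, -2.157, 0.0]
contact_force: [-1.7, -0.0, -2.3]
grip_width: 0.0237
grip_force: 54.8
```

```bash
python3 -c "
from h import *
where()"
```

```text
pusher origin in cutter mm [-35.2  12. ] bottom over bed 24.5 yaw rel -0.0004 tilt [-0.0005  0.0002] F cut [-1.7 -0.1 -2.3] t 7.65
```

Request:
{"method": "step_arm", "body": {
  "targets": [
    [-1, [0, 1, 0], [0, 0, 0]],
    [-1, [0, 2, 0], [0, 0, 0]],
    [-1, [0, 3, 0], [0, 0, 0]],
    [-1, [0, 4, 0], [0, 0, 0]],
    [-1, [0, 4, 0], [0, 0, 0]]
  ]
}}

```text
time_s: 8.15
tool_pos: [0.5426, -0.0285, 0.1299]
eef_rot: [2.284, 2.157, 0.001]
contact_force: [-2.2, 0.5, -2.8]
grip_width: 0.0239
grip_force: 54.8
```

Request:
{"method": "step_arm", "body": {
  "targets": [
    [-1, [0, 0.5, 0], [0, 0, 0]],
    [-1, [0, 1, 0], [0, 0, 0]],
    [-1, [0, 1, 0], [0, 0, 0]]
  ]
}}

```text
time_s: 8.45
tool_pos: [0.5435, -0.0285, 0.1299]
eef_rot: [2.284, 2.157, 0.0]
contact_force: [-1.3, 0.2, -2.4]
grip_width: 0.0234
grip_force: 54.8
```

```bash
python3 -c "
from h import *
where()"
```

```text
pusher origin in cutter mm [-29.9  12. ] bottom over bed 24.6 yaw rel -0.0004 tilt [0.0002 0.0001] F cut [-1.3  0.2 -2.4] t 8.45
```

Request:
{"method": "step_arm", "body": {
  "targets": [
    [-1, [0, 0.7, 0], [0, 0, 0]],
    [-1, [0, 1.4, 0], [0, 0, 0]],
    [-1, [0, 2, 0], [0, 0, 0]],
    [-1, [0, 2, 0], [0, 0, 0]]
  ]
}}

```text
time_s: 8.85
tool_pos: [0.5456, -0.0286, 0.1299]
eef_rot: [2.284, 2.157, 0.001]
contact_force: [-1.0, 0.6, -1.7]
grip_width: 0.0236
grip_force: 54.8
```

Request:
{"method": "step_arm", "body": {
  "targets": [
    [-1, [0, 0.7, 0], [0, 0, 0]],
    [-1, [0, 1.4, 0], [0, 0, 0]],
    [-1, [0, 2, 0], [0, 0, 0]],
    [-1, [0, 2, 0], [0, 0, 0]]
  ]
}}

```text
time_s: 9.25
tool_pos: [0.5462, -0.0288, 0.1296]
eef_rot: [-2.282, -2.157, 0.003]
contact_force: [-5.2, -0.3, -1.4]
grip_width: 0.0236
grip_force: 54.9
```

Request:
{"method": "step_arm", "body": {
  "targets": [
    [-1, [0, 0.7, 0], [0, 0, 0]],
    [-1, [0, 1.2, 0], [0, 0, 0]],
    [-1, [0, 1.2, 0], [0, 0, 0]]
  ]
}}

```text
time_s: 9.55
tool_pos: [0.5464, -0.0287, 0.1294]
eef_rot: [-2.281, -2.156, 0.005]
contact_force: [-6.3, -0.8, -0.7]
grip_width: 0.0234
grip_force: 54.9
```

Request:
{"method": "step_arm", "body": {
  "targets": [
    [-1, [0, -9, 0], [0, 0, 0]],
    [-1, [0, -18, 0], [0, 0, 0]],
    [-1, [30, -18, 0], [0, 0, 0]],
    [-1, [75, -18, 0], [0, 0, 0]],
    [-1, [120, -18, 0], [0, 0, 0]]
  ]
}}

```text
time_s: 10.05
tool_pos: [0.5386, 0.093, 0.1307]
eef_rot: [2.285, 2.153, 0.006]
contact_force: [1.3, 0.9, -2.5]
grip_width: 0.0236
grip_force: 54.8
```

Request:
{"method": "step_arm", "body": {
  "targets": [
    [-1, [15, 0, 0], [0, 0, 0]],
    [-1, [18, 5, 0], [0, 0, 0]],
    [-1, [18, 5, 0], [0, 0, 0]]
  ]
}}

```text
time_s: 10.35
tool_pos: [0.5448, 0.1094, 0.1302]
eef_rot: [2.281, 2.157, 0.002]
contact_force: [-0.3, -0.3, -2.0]
grip_width: 0.0238
grip_force: 54.8
```

Run:
```python
from h import *
where(); S=camera("scene"); W=camera("wrist")
im=np.hstack([cv2.resize(S["image"][205:305,195:355],(448,280),interpolation=3),cv2.resize(W["image"],(352,280))])
cv2.imwrite("pics/c3.png",im[:,:,::-1])
```

```text
pusher origin in cutter mm [-36.4 149.7] bottom over bed 24.9 yaw rel 0.0004 tilt [ 0.0026 -0.0006] F cut [-0.3 -0.3 -2. ] t 10.35
```

View pics/c3.png

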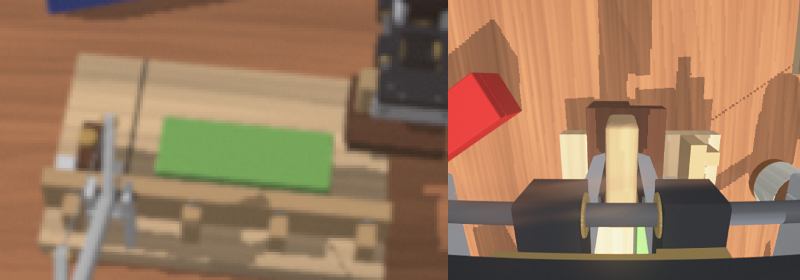

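The scene shows the loaf flat along the fence, with its stop-side end at crop column 157. The stop is at (88,140), and the block is clear beyond the loaf's other end.

Request:
{"method": "step_arm", "body": {
  "targets": [
    [-1, [0, 20, 0], [0, 0, 0]],
    [-1, [0, 40, 0], [0, 0, 0]],
    [-1, [0, 54, 0], [0, 0, 0]],
    [-1, [0, 59, 0], [0, 0, 0]],
    [-1, [-3, 59, 0], [0, 0, 0]]
  ]
}}

```text
time_s: 10.95
tool_pos: [0.6025, 0.1022, 0.1296]
eef_rot: [-2.285, -2.156, 0.0]
contact_force: [-0.4, -0.7, -2.0]
grip_width: 0.0237
grip_force: 54.8
```

Request:
{"method": "step_arm", "body": {
  "targets": [
    [-1, [-7, 0, 0], [0, 0, 0]],
    [-1, [-14, 0, 0], [0, 0, 0]],
    [-1, [-22, 0, 0], [0, 0, 0]],
    [-1, [-30, 0, 0], [0, 0, 0]],
    [-1, [-37, 0, 0], [0, 0, 0]]
  ]
}}

```text
time_s: 11.45
tool_pos: [0.5996, 0.0658, 0.13]
eef_rot: [-2.284, -2.157, 0.0]
contact_force: [-0.5, 1.6, -2.7]
grip_width: 0.0238
grip_force: 54.8
```

```bash
python3 -c "
from h import *
where()"
```

```text
pusher origin in cutter mm [ 20.7 109.4] bottom over bed 24.7 yaw rel -0.0006 tilt [-0.0004  0.0003] F cut [-0.6  1.5 -2.7] t 11.45
```

Request:
{"method": "step_arm", "body": {
  "targets": [
    [-1, [-6, 0, 0], [0, 0, 0]],
    [-1, [-11, 0, 0], [0, 0, 0]],
    [-1, [-15, 0, 0], [0, 0, 0]],
    [-1, [-18, 0, 0], [0, 0, 0]],
    [-1, [-20, 0, 0], [0, 0, 0]]
  ]
}}

```text
time_s: 11.95
tool_pos: [0.599, 0.0463, 0.1299]
eef_rot: [-2.284, -2.157, -0.0]
contact_force: [-0.5, 1.7, -2.3]
grip_width: 0.0237
grip_force: 54.8
```

Request:
{"method": "step_arm", "body": {
  "targets": [
    [-1, [-0.8, 0, 0], [0, 0, 0]],
    [-1, [-1.6, 0, 0], [0, 0, 0]],
    [-1, [-2.2, 0, 0], [0, 0, 0]],
    [-1, [-2.2, 0, 0], [0, 0, 0]]
  ]
}}

```text
time_s: 12.35
tool_pos: [0.5989, 0.0443, 0.1299]
eef_rot: [2.284, 2.157, 0.0]
contact_force: [-0.1, 2.3, -1.7]
grip_width: 0.0237
grip_force: 54.8
```

```bash
python3 -c "
from h import *
where()"
```

```text
pusher origin in cutter mm [21.3 87.8] bottom over bed 24.6 yaw rel -0.0002 tilt [ 0.0001 -0.    ] F cut [-0.2  2.3 -1.7] t 12.35
```

Request:
{"method": "step_arm", "body": {
  "targets": [
    [-1, [-0.8, 0, 0], [0, 0, 0]],
    [-1, [-1.6, 0, 0], [0, 0, 0]],
    [-1, [-2.2, 0, 0], [0, 0, 0]],
    [-1, [-2.2, 0, 0], [0, 0, 0]]
  ]
}}

```text
time_s: 12.75
tool_pos: [0.5988, 0.0419, 0.1299]
eef_rot: [2.284, 2.157, 0.0]
contact_force: [-0.0, 2.2, -1.1]
grip_width: 0.0234
grip_force: 54.8
```

Request:
{"method": "step_arm", "body": {
  "targets": [
    [-1, [-0.8, 0, 0], [0, 0, 0]],
    [-1, [-1.6, 0, 0], [0, 0, 0]],
    [-1, [-1.6, 0, 0], [0, 0, 0]]
  ]
}}

```text
time_s: 13.05
tool_pos: [0.5987, 0.0402, 0.1299]
eef_rot: [2.284, 2.157, -0.0]
contact_force: [-0.5, 0.4, -2.7]
grip_width: 0.0237
grip_force: 54.8
```

Request:
{"method": "step_arm", "body": {
  "targets": [
    [-1, [-0.8, 0, 0], [0, 0, 0]],
    [-1, [-1.6, 0, 0], [0, 0, 0]],
    [-1, [-2, 0, 0], [0, 0, 0]],
    [-1, [-2, 0, 0], [0, 0, 0]]
  ]
}}

```text
time_s: 13.45
tool_pos: [0.5985, 0.0384, 0.1299]
eef_rot: [2.284, 2.157, 0.0]
contact_force: [-0.7, 2.0, -3.7]
grip_width: 0.0235
grip_force: 54.8
```

Request:
{"method": "step_arm", "body": {
  "targets": [
    [-1, [-0.8, 0, 0], [0, 0, 0]],
    [-1, [-1.6, 0, 0], [0, 0, 0]],
    [-1, [-1.6, 0, 0], [0, 0, 0]]
  ]
}}

```text
time_s: 13.75
tool_pos: [0.5985, 0.0381, 0.13]
eef_rot: [-2.283, -2.156, -0.003]
contact_force: [0.7, 4.8, -0.8]
grip_width: 0.0237
grip_force: 54.8
```

```bash
python3 -c "
from h import *
where()"
```

```text
pusher origin in cutter mm [21.2 81.6] bottom over bed 24.7 yaw rel -0.0008 tilt [0.0004 0.0025] F cut [ 0.5  4.8 -0.8] t 13.75
```

Request:
{"method": "step_arm", "body": {
  "targets": [
    [-1, [-1, 0, 0], [0, 0, 0]],
    [-1, [-1, 0, 0], [0, 0, 0]],
    [-1, [8, 0, 0], [0, 0, 0]],
    [-1, [18, 0, 0], [0, 0, 0]],
    [-1, [20, -15, 0], [0, 0, 0]]
  ]
}}

```text
time_s: 14.25
tool_pos: [0.5865, 0.0581, 0.1298]
eef_rot: [2.281, 2.157, 0.002]
contact_force: [-0.4, 0.4, -1.9]
grip_width: 0.0238
grip_force: 54.8
```

Request:
{"method": "step_arm", "body": {
  "targets": [
    [-1, [0, -25, 0], [0, 0, 0]],
    [-1, [0, -45, 0], [0, 0, 0]],
    [-1, [0, -53, 0], [0, 0, 0]],
    [-1, [-25, -53, 0], [0, 0, 0]],
    [-1, [-55, -53, 0], [0, 0, 0]]
  ]
}}

```text
time_s: 14.75
tool_pos: [0.5292, 0.0059, 0.1302]
eef_rot: [2.279, 2.159, 0.001]
contact_force: [0.2, -0.1, -2.9]
grip_width: 0.0235
grip_force: 54.8
```

Request:
{"method": "step_arm", "body": {
  "targets": [
    [-1, [-30, 0, 0], [0, 0, 0]],
    [-1, [-55, 0, 0], [0, 0, 0]],
    [-1, [-70, 0, 0], [0, 0, 0]],
    [-1, [-73, 0, 0], [0, 0, 0]],
    [-1, [-73, 0, 0], [0, 0, 0]]
  ]
}}

```text
time_s: 15.25
tool_pos: [0.5246, -0.067, 0.1298]
eef_rot: [-2.285, -2.156, -0.001]
contact_force: [0.6, 1.0, -2.5]
grip_width: 0.0238
grip_force: 54.8
```

Run:
```python
from h import *
where(); S=camera("scene"); W=camera("wrist")
im=np.hstack([cv2.resize(S["image"][205:305,195:355],(448,280),interpolation=3),cv2.resize(W["image"],(352,280))])
cv2.imwrite("pics/c4.png",im[:,:,::-1])
```

```text
pusher origin in cutter mm [-46.6 -27.5] bottom over bed 24.5 yaw rel -0.0013 tilt [0.0002 0.0005] F cut [ 0.5  1.1 -2.5] t 15.25
```

View pics/c4.png

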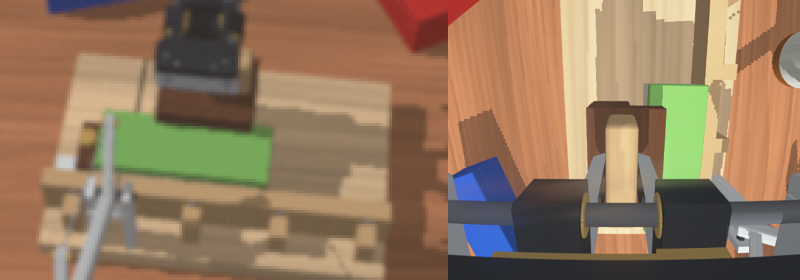

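The scene shows the loaf's end at the stop (crop column 98), flat along the fence, with the block in front of it and clear of the bow. Next I set the notch.

Request:
{"method": "step_arm", "body": {
  "targets": [
    [-1, [0, 7, 0], [0, 0, 0]],
    [-1, [0, 13, 0], [0, 0, 0]],
    [-1, [0, 17, 0], [0, 0, 0]],
    [-1, [0, 18, 2], [0, 0, 0]],
    [-1, [0, 18, 3], [0, 0, 0]]
  ]
}}

```text
time_s: 15.85
tool_pos: [0.5425, -0.0679, 0.1265]
eef_rot: [-2.283, -2.157, 0.0]
contact_force: [-0.3, 0.4, -2.7]
grip_width: 0.0236
grip_force: 54.8
```

Request:
{"method": "step_arm", "body": {
  "targets": [
    [-1, [0, 0, 0.7], [0, 0, 0]],
    [-1, [0, 0, 1.4], [0, 0, 0]],
    [-1, [0, 0, 2], [0, 0, 0]],
    [-1, [0, 0, 2], [0, 0, 0]]
  ]
}}

```text
time_s: 16.25
tool_pos: [0.5423, -0.0681, 0.1253]
eef_rot: [2.284, 2.157, 0.001]
contact_force: [-0.4, -0.1, 1.4]
grip_width: 0.0236
grip_force: 54.8
```

```bash
python3 -c "
from h import *
where()"
```

```text
pusher origin in cutter mm [-28.8 -27.6] bottom over bed 20.0 yaw rel -0.0005 tilt [ 0.0005 -0.    ] F cut [-0.4 -0.1  1.4] t 16.25
```

Request:
{"method": "step_arm", "body": {
  "targets": [
    [-1, [0, 1, 0], [0, 0, 0]],
    [-1, [0, 2, 0], [0, 0, 0]],
    [-1, [0, 3, 0.5], [0, 0, 0]],
    [-1, [0, 4, 0.8], [0, 0, 0]],
    [-1, [0, 4, 0.8], [0, 0, 0]]
  ]
}}

```text
time_s: 16.75
tool_pos: [0.5438, -0.0685, 0.1255]
eef_rot: [-2.281, -2.157, 0.006]
contact_force: [-7.9, -0.6, 12.3]
grip_width: 0.0235
grip_force: 54.9
```

```bash
python3 -c "
from h import *
where()"
```

```text
pusher origin in cutter mm [-27.3 -28. ] bottom over bed 20.2 yaw rel 0.0006 tilt [-0.0044 -0.0007] F cut [-7.9 -1.1 12.3] t 16.75
```

Request:
{"method": "step_arm", "body": {
  "targets": [
    [-1, [0, 0.8, 0], [-0.003, 0, 0]],
    [-1, [0, 1.5, 0], [-0.006, 0, 0]],
    [-1, [0, 2, 0], [-0.008, 0, 0]],
    [-1, [0, 2, 0], [-0.008, 0, 0]],
    [-1, [0, 2, 0], [-0.008, 0, 0]]
  ]
}}

```text
time_s: 17.25
tool_pos: [0.5438, -0.0686, 0.1253]
eef_rot: [2.282, 2.159, -0.002]
contact_force: [-12.5, -0.3, 15.7]
grip_width: 0.0234
grip_force: 54.9
```

```bash
python3 -c "
from h import *
where()"
```

```text
pusher origin in cutter mm [-27.4 -28. ] bottom over bed 20.0 yaw rel 0.0011 tilt [-0.0003 -0.0011] F cut [-12.4  -1.   15.7] t 17.25
```

Request:
{"method": "step_arm", "body": {
  "targets": [
    [-1, [0, 0.6, -0.3], [-0.001, 0, 0]],
    [-1, [0, 1.2, -0.6], [-0.002, 0, 0]],
    [-1, [0, 1.2, -0.6], [-0.002, 0, 0]],
    [-1, [0, 1.2, -0.6], [-0.002, 0, 0]]
  ]
}}

```text
time_s: 17.65
tool_pos: [0.5438, -0.0686, 0.1254]
eef_rot: [2.282, 2.159, -0.002]
contact_force: [-13.5, -1.3, 14.1]
grip_width: 0.0237
grip_force: 54.9
```

Run:
```python
from h import *
where(); S=camera("scene"); where(); W=camera("wrist"); where()
im=np.hstack([cv2.resize(S["image"][205:305,195:355],(448,280),interpolation=3),cv2.resize(W["image"],(352,280))])
cv2.imwrite("pics/c5.png",im[:,:,::-1])
```

```text
pusher origin in cutter mm [-27.3 -28. ] bottom over bed 20.1 yaw rel 0.0013 tilt [-0.0009 -0.0011] F cut [-13.4  -2.1  14.1] t 17.65
pusher origin in cutter mm [-27.3 -28. ] bottom over bed 20.1 yaw rel 0.0013 tilt [-0.0008 -0.0011] F cut [-12.7  -1.5  13.1] t 17.7
pusher origin in cutter mm [-27.3 -28. ] bottom over bed 20.1 yaw rel 0.0013 tilt [-0.0008 -0.0011] F cut [-13.3  -1.6  13.6] t 17.75
```

View pics/c5.png

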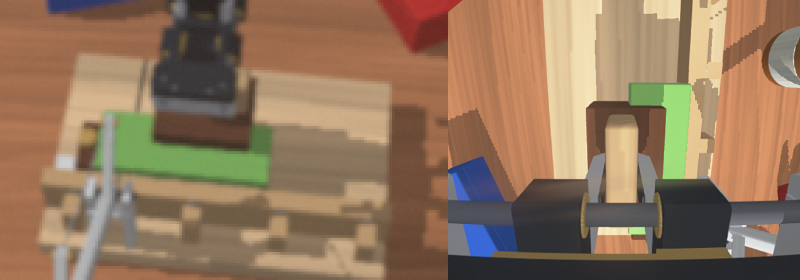

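Request:
{"method": "step_arm", "body": {
  "targets": [
    [-1, [-0.5, 0.5, -0.1], [0, 0, 0]],
    [-1, [-1, 1, -0.2], [0, 0, 0]],
    [-1, [-1, 1, -0.2], [0, 0, 0]],
    [-1, [-1, 1, -0.2], [0, 0, 0]],
    [-1, [-1, 1, -0.2], [0, 0, 0]]
  ]
}}

```text
time_s: 18.25
tool_pos: [0.5439, -0.0687, 0.1254]
eef_rot: [-2.28, -2.158, 0.002]
contact_force: [-14.2, 1.7, 13.7]
grip_width: 0.0235
grip_force: 54.9
```

Run:
```python
from h import *
where(); S=camera("scene"); where(); T=camera("top"); where(); camera("wrist");where()
print(get_state()["torque"])
```

```text
pusher origin in cutter mm [-27.3 -28.1] bottom over bed 20.1 yaw rel 0.0013 tilt [-0.0026  0.0007] F cut [-14.2   0.9  13.7] t 18.25
pusher origin in cutter mm [-27.2 -28.1] bottom over bed 20.1 yaw rel 0.0012 tilt [-0.0026  0.0007] F cut [-13.3   0.7  13.3] t 18.3
pusher origin in cutter mm [-27.2 -28.1] bottom over bed 20.1 yaw rel 0.0013 tilt [-0.0026  0.0007] F cut [-13.8   0.6  13.9] t 18.35
pusher origin in cutter mm [-27.3 -28.1] bottom over bed 20.1 yaw rel 0.0012 tilt [-0.0026  0.0007] F cut [-14.4   0.9  13.8] t 18.4
[0.12520194 2.61715845 0.31211672]
```

```bash
python3 -c "
from workcell import close_job
print(close_job())"
```

```text
the job is handed in; nothing more can be done
None
```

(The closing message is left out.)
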